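Lock the two loose spoke nipples of a tube-mixer wheel

ROBOT

A 6-joint arm with a two-finger parallel gripper is mounted at the origin on the work surface. World frame = base frame: x ahead of the robot, y to its left, z up, the work surface at z = 0. Lengths are in m, angles in degrees, forces in N, time in s.
With the tool pointing down it reaches from about 0.325 to 0.775 m from the base axis. Payload 5.5 kg.
Tool frame: the origin (TCP) lies at the centre of the arm's flange, where the gripper is bolted on; the fingertips stand 182 mm ahead of it and the grasp point (between the pads) lies 163 mm ahead of it; z points along the fingers, y is the direction in which the jaws open and shut (so a half turn about z gives the same grasp; the last joint's range is limited). The gripper opens to 88 mm and grips with 3 to 60 N. Pads are 20 mm wide; open, the fingers measure 115 mm over their backs; the gripper's body (75 mm by 178 mm) begins 61 mm behind the grasp point.
Start: joints at [69.345, 5.22, 70.514, -0, 104.267, -3.249], TCP at [0.179, 0.573, 0.405] pointing down, gripper open.
Joint ranges: [-164.24, 164.24], [-49.07, 125.15], [9.68, 141.18], [-86.29, 266.29], [3.28, 154.24], [-151.56, 151.56]. Speed limits (degrees/s): [147.25, 147.25, 172.46, 180, 180, 180].

INTERFACE

Orientations are given as [roll, pitch, yaw] about the fixed x, y, z axes, in that order (R = Rz(yaw) Ry(pitch) Rx(roll)).
In Python, from station import r gives the robot as it stands. The module is installed in compiled form; this text tells all that it offers. Calls block until the motion is done:
- r.reach(position, orientation): joint-space move of the TCP to a pose.
- r.servo_line(position, rotation=None, speed=0.15): straight line of the TCP; rotation=None keeps the orientation; speed is the mean speed in m/s.
- r.move_joints(angles): joint-space move.
- r.let_go() and r.grab(squeeze=None): open the fingers fully, or close them until they stop; squeeze is the grip in N (None keeps the last).
- r.wait(seconds).
- r.inverse_kinematics(position, orientation): joint angles nearest the present ones, or None.
- r.sense(): the state.
- r.snapshot(name): name is "scene" or "side" or "wrist"; returns a dict with "frame" (384x512x3 uint8, red, green, blue), "fx", "fy", "cx", "cy" (pixels), "R" (3x3) and "t" (3): a world point X has camera coordinates R X + t. Camera axes: x right, y down, z forward; pixel columns grow to the right and rows downward; lengths in m; the calibration is good to about 2 mm. A picture is of the moment at which its call begins. There is no depth.
A pose or a line that the arm cannot do raises r.IKError and nothing moves.
- r.hand_in(): hands the job in, once; it reports no verdict.
The state is a dict: "clock": time; "joints": joint angles; "joint_vel": joint speeds; "joint_torque": joint torques, N m; "tcp_pos": TCP position; "orientation": TCP orientation; "contact_force": force on the tool from outside, world axes, zero at the start; "torque": the same for the moment, N m; "opening": finger opening in m.
Only numpy, scipy, OpenCV 4.12 (cv2) and the standard library are available. Lean on these libraries where they do the work, as an engineer would, in place of code of your own. Each camera call takes 0.05 s, during which the arm holds its last target. There are 200 camera calls.

TASK

Two of the five spoke nipples on the mixer wheel have been left loose: their tabs lie across their spokes instead of along them. Going clockwise round the rim from the ear that sticks out of it, give the first loose nipple one quarter turn clockwise (seen from above), then the second loose one likewise, so that each tab ends in line with its spoke, and let go. Do not knock over the vial standing on the hub.

Things in the scene. Friction and masses are not known exactly. Their poses are not given: they have to be found in the camera images.
- wheel: Fixed five-spoked wheel, level on a round blue stand. Origin: on the table under its centre, z up. Rim 85 to 115 mm radius, top 45 mm up; hub 36 mm radius, top 42 mm up. A flat ear on the rim points along +x, to 160 mm. Five nipples stand on the rim 100 mm from the centre, at 36, 108, 180, 252, 324 deg clockwise from the ear; those at 108, 252, 324 are tight, tab along the spoke, and do not turn.
- nipple_first (a joint): First loose nipple, 36 deg clockwise from the ear: upright dark steel tab 36 mm long, 12 thick, from 53 to 89 mm above the table, on a brass collar of 26 mm diameter, 8 mm high, on the rim. Turns about its own upright axis without rising. Rad, growing clockwise from above: 0 = tab across its spoke, 1.57 = in line with it (locked). Starts within 0.12 of 0; stops at -0.35 and 2.8.
- nipple_second (a joint): Second loose nipple, 180 deg from the ear (opposite it), a tight one between it and the first. Same shape, sizes, values, start range and stops as the first. All are plain metal alike; the loose ones turn with light friction (0.06 N m) and stay where they are left.
- vial: Small white jar-shaped vial with a cap, 26 mm diameter, 36 mm tall, standing loose on the hub. Origin: centre of its underside, z up.
Not all that is in view belongs to the job. What is meant by the vial is not black, and is the larger of those in its own colour.

How it is judged:
By the outcome, as a careful person would: the job done as asked, in the order asked, and still so for the second after the job is handed in, with the robot touching nothing.
It also fails if it takes over 48 s, if anything falls off the work surface, if the arm or the gripper's body presses on something with over 40 N, if the wrist force passes 120 N, or if a joint passes its speed limit or range.

## Working session

There is one attempt and no reset: what is moved stays moved. The work goes in short steps, each a Python script; the robot and the scene stay as the last script left them, time stands still between calls to the robot, and variables do not carry over. Pictures are saved under pics/ and viewed, about 8 in all and at most 12, crops included, and the job is handed in when it is done.

```bash
mkdir -p pics; cat > h.py <<'E'
import numpy as np, cv2
from station import r
def snap(n, f):
    s=r.snapshot(n); cv2.imwrite('pics/'+f+'.png', s['frame'][:,:,::-1]); np.savez('pics/'+f, **s); return s
def ray(s,u,v,z):
    R=np.array(s['R']);t=np.array(s['t']);c=-R.T@t
    d=R.T@np.array([(u-s['cx'])/s['fx'],(v-s['cy'])/s['fy'],1.]); return c+d*(z-c[2])/d[2]
def proj(s,X):
    p=np.array(s['R'])@np.array(X)+np.array(s['t']); return s['fx']*p[0]/p[2]+s['cx'],s['fy']*p[1]/p[2]+s['cy']
E
python3 - <<'E'
from h import *
ims=[snap(n,n+'0') for n in('scene','side','wrist')]
for s in ims: print(s['fx'],-np.array(s['R']).T@s['t'])
cv2.imwrite('pics/a.png',cv2.resize(np.vstack([np.hstack([ims[0]['frame'],ims[1]['frame']])])[:,:,::-1],(800,300)))
print(r.sense())
E
```

```text
492.61343864831747 [ 1.02267959 -0.29912651  0.48739296]
385.9387828425104 [0.44791346 0.46005768 0.58440159]
278.93328063555407 [0.11504045 0.59213587 0.3837421 ]
{'clock': 0.15, 'joints': array([ 6.93455313e+01,  5.25345219e+00,  7.05666997e+01, -5.93690202e-04,
        1.04268665e+02, -3.24862167e+00]), 'joint_vel': array([ 0.11894313, -0.13994882, -0.11203083, -0.11832744,  0.15612759,
        0.03249101]), 'joint_torque': array([ 1.70255291e-03, -4.47044921e+01, -4.06907988e+01,  6.99038641e-02,
        2.74089264e-02, -1.36331464e-04]), 'tcp_pos': array([0.17950021, 0.57256345, 0.40375719]), 'orientation': array([-1.79911293e+02, -4.45848124e-03,  1.62594004e+02]), 'contact_force': array([-0.91065099,  0.0516748 , -0.47050412]), 'torque': array([ 0.01252282, -0.01187694,  0.00179216]), 'opening': 0.08793365201519926}
```

View pics/scene0.png

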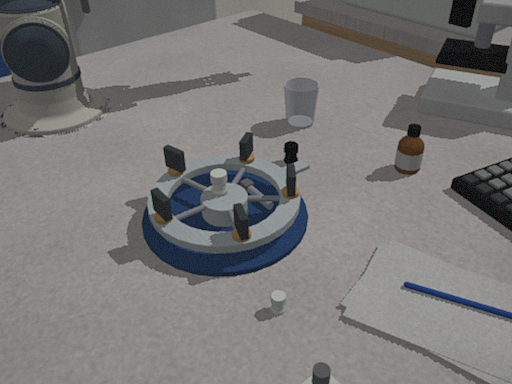

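View pics/side0.png

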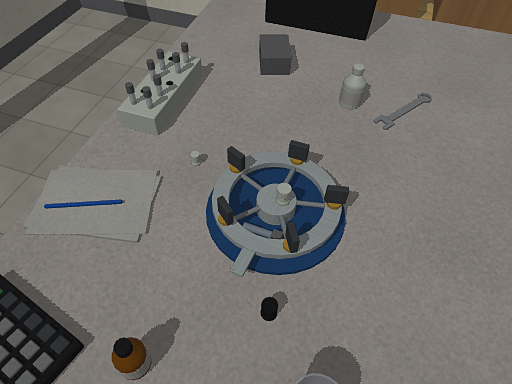

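```bash
cat >> h.py <<'E'
def brass(s):
    h=cv2.cvtColor(s['frame'],cv2.COLOR_RGB2HSV)
    m=cv2.inRange(h,(10,120,70),(28,255,255))
    n,l,st,c=cv2.connectedComponentsWithStats(m)
    return [(c[i].round(1),st[i,4]) for i in range(1,n) if st[i,4]>=12]
E
python3 - <<'E'
from h import *
for n in('scene0','side0'):
    s=dict(np.load('pics/'+n+'.npz'))
    for c,a in brass(s): print(n,c,a,ray(s,*c,.049).round(4))
s1=dict(np.load('pics/scene0.npz'));s2=dict(np.load('pics/side0.npz'))
a=cv2.resize(s1['frame'][130:270,130:320],None,fx=2.1,fy=2.1,interpolation=cv2.INTER_CUBIC)
b=cv2.resize(s2['frame'][130:280,190:370],None,fx=2.1,fy=2.1,interpolation=cv2.INTER_CUBIC)
h=min(len(a),len(b)); cv2.imwrite('pics/c1.png',np.hstack([a[:h],b[:h]])[:,:,::-1])
print('ear z.045',ray(s2,243,262,.045), 'center',ray(s2,277,192,.045))
E
```

```text
scene0 [412.4 142.9] 235 [0.6433 0.3771 0.049 ]
scene0 [249.1 158.9] 45 [0.4932 0.1373 0.049 ]
scene0 [173.5 172.3] 52 [0.4422 0.0227 0.049 ]
scene0 [289.6 192.9] 62 [0.6056 0.1211 0.049 ]
scene0 [159.5 219.3] 59 [ 0.5281 -0.0571  0.049 ]
scene0 [236.7 236. ] 62 [0.6277 0.0013 0.049 ]
scene0 [249.3 233.5] 12 [0.6351 0.0171 0.049 ]
side0 [398.9   6.7] 618 [ 0.4029 -0.7365  0.049 ]
side0 [476.1  13.4] 2102 [ 0.1914 -0.7744  0.049 ]
side0 [295.9 161.2] 57 [ 0.5248 -0.0431  0.049 ]
side0 [233.7 169. ] 53 [0.6285 0.0156 0.049 ]
side0 [333.5 205.4] 69 [0.4364 0.0356 0.049 ]
side0 [221.4 220.1] 55 [0.6071 0.1297 0.049 ]
side0 [285.8 245.4] 60 [0.4922 0.1401 0.049 ]
side0 [126.5 361. ] 429 [0.6406 0.3781 0.049 ]
ear z.045 [0.54720749 0.18896507 0.045     ] center [0.53763805 0.03740983 0.045     ]
```

View pics/c1.png

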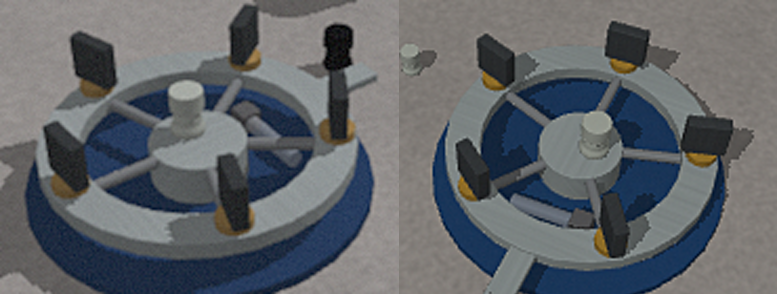

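Candidates for the vial: the white jar on the hub, scene (218,180); a smaller white one on the table, scene (278,300); a black one, scene (291,150). The hub one fits, as it is not black, is the larger white one, and stands on the hub; the crop confirms it. The first loose nipple is at scene (290,193) and the second at (160,219). Both tabs lie across their spokes in the crop.

```bash
cat >> h.py <<'E'
CW=np.radians([36,108,180,252,324])
def fit(P):  # P ordered by CW -> centre, ear angle
    M=np.c_[np.cos(-CW),np.sin(-CW)]*.1; c=P.mean(0); Q=P-c
    th=np.arctan2((M[:,0]*Q[:,1]-M[:,1]*Q[:,0]).sum(),(M*Q).sum())
    Rm=np.array([[np.cos(th),-np.sin(th)],[np.sin(th),np.cos(th)]])
    return c,th,Rm,np.abs(Q-M@Rm.T).max()
E
python3 - <<'E'
from h import *
s1=dict(np.load('pics/scene0.npz'));s2=dict(np.load('pics/side0.npz'))
A=[(289.6,192.9),(238.7,235.6),(159.5,219.3),(173.5,172.3),(249.1,158.9)]
B=[(221.4,220.1),(233.7,169),(295.9,161.2),(333.5,205.4),(285.8,245.4)]
Pa=np.array([ray(s1,*p,.049)[:2] for p in A]);Pb=np.array([ray(s2,*p,.049)[:2] for p in B])
for P in(Pa,Pb,(Pa+Pb)/2):
    c,th,Rm,e=fit(P);print(c,np.degrees(th),e)
print('vial',ray(s1,218,172,.078),ray(s2,284.5,187,.078))
for a in (36,180):
    ang=np.degrees(th)-a; n=c+.1*np.array([np.cos(np.radians(ang)),np.sin(np.radians(ang))])
    for ps in (ang+90,ang-90):
        for d in (0,-90):
            o=[180,0,(ps+d+180)%360-180]
            for z in(.241,.35):
                q=r.inverse_kinematics([*n,z],o); print(a,n.round(4),round(o[2],1),z,None if q is None else np.round(q,1))
E
```

```text
[0.53957892 0.04555384] 83.46864092668494 0.0046646021104432
[0.53783085 0.05560587] 83.02802169370169 0.003227960493897647
[0.53870488 0.05057985] 83.24950668422544 0.002884214928111639
vial [0.52457755 0.0509538  0.078     ] [0.52331276 0.04856738 0.078     ]
36 [0.6066 0.124 ] 137.2 0.241 [  8.4   9.8  82.2   0.   88.  -38.8]
36 [0.6066 0.124 ] 137.2 0.35 [  8.4   7.9  73.1   0.   98.9 -38.8]
36 [0.6066 0.124 ] 47.2 0.241 [ 8.4  9.8 82.2 -0.  88.  51.2]
36 [0.6066 0.124 ] 47.2 0.35 [ 8.4  7.9 73.1 -0.  98.9 51.2]
36 [0.6066 0.124 ] -42.8 0.241 [  8.4   9.8  82.2  -0.   88.  141.2]
36 [0.6066 0.124 ] -42.8 0.35 [  8.4   7.9  73.1  -0.   98.9 141.2]
36 [0.6066 0.124 ] -132.8 0.241 [   8.4    9.8   82.2    0.    88.  -128.8]
36 [0.6066 0.124 ] -132.8 0.35 [   8.4    7.9   73.1    0.    98.9 -128.8]
180 [ 0.527  -0.0487] -6.8 0.241 [-9.  -4.  96.4 -0.  87.6 87.8]
180 [ 0.527  -0.0487] -6.8 0.35 [-9.  -6.  87.2 -0.  98.8 87.8]
180 [ 0.527  -0.0487] -96.8 0.241 None
180 [ 0.527  -0.0487] -96.8 0.35 None
180 [ 0.527  -0.0487] 173.2 0.241 [ -9.   -4.   96.4   0.   87.6 -92.2]
180 [ 0.527  -0.0487] 173.2 0.35 [ -9.   -6.   87.2   0.   98.8 -92.2]
180 [ 0.527  -0.0487] 83.2 0.241 [-9.  -4.  96.4  0.  87.6 -2.2]
180 [ 0.527  -0.0487] 83.2 0.35 [-9.  -6.  87.2  0.  98.8 -2.2]
```

```bash
python3 - <<'E'
from h import *
r.reach([.6066,.124,.36],[180,0,137.2])
s=snap('wrist','w1'); print(r.sense()['clock'], r.sense()['tcp_pos'])
print(brass(s)); print([np.round(proj(s,[.6066,.124,z])) for z in(.053,.089)])
E
```

```text
2.4167 [0.60635305 0.12504793 0.3601589 ]
[(array([470.9,  46. ]), np.int32(1229)), (array([189.5,  97. ]), np.int32(149)), (array([ 79.1, 128.1]), np.int32(174)), (array([261.5, 187.4]), np.int32(79)), (array([244.8, 188.2]), np.int32(43)), (array([ 96.8, 235.8]), np.int32(131)), (array([ 86.5, 285.4]), np.int32(971)), (array([429.6, 285.1]), np.int32(909)), (array([200.2, 264.4]), np.int32(81)), (array([395.5, 334.9]), np.int32(1657))]
[array([258., 190.]), array([258., 199.])]
```

View pics/w1.png

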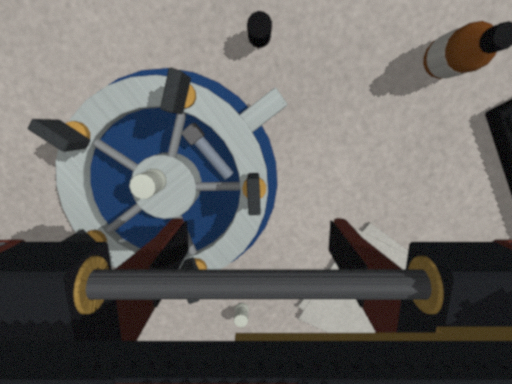

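The wrist view shows the first tab at (253,193), across its spoke, with the ear at (265,108) and the vial at (146,185). The tab sits about 4 px inward of my prediction, so I'll refine from this picture.

```bash
cat >> h.py <<'E'
def local(s,u,v,w=26):
    u,v=int(u),int(v); f=s['frame'][v-w:v+w,u-w:u+w]; g=f.max(2)
    h=cv2.cvtColor(f,cv2.COLOR_RGB2HSV); b=cv2.inRange(h,(10,120,60),(28,255,255))
    y,x=np.nonzero(b); print('collar box',x.min()+u-w,x.max()+u-w,y.min()+v-w,y.max()+v-w)
    m=((g<75)&(b==0)).astype(np.uint8); n,l,st,c=cv2.connectedComponentsWithStats(m)
    i=1+np.argmax(st[1:,4]); y,x=np.nonzero(l==i); rc=cv2.minAreaRect(np.c_[x+u-w,y+v-w].astype(np.float32))
    print('tab',rc,st[i]); return rc
E
python3 - <<'E'
from h import *
s=dict(np.load('pics/w1.npz'))
rc=local(s,254,192)
print(ray(s,*rc[0],.08)[:2])
bx=cv2.boxPoints(rc); W=np.array([ray(s,*p,.089)[:2] for p in bx]); print(W, [np.degrees(np.arctan2(*(W[i+1]-W[i])[::-1])) for i in(0,1)])
# rim centre from rays of outer/inner edges along brass of 5
A=[(255.6,187.7),(200,264),(96.8,235.8),(79,128),(189.5,97)]
P=np.array([ray(s,*p,.049)[:2] for p in A]); print(P.round(4)); c,th,_,e=fit(P); print(c,np.degrees(th),e)
sx=cv2.resize(s['frame'][150:240,210:310],None,fx=6,fy=6,interpolation=cv2.INTER_CUBIC);cv2.imwrite('pics/c2.png',sx[:,:,::-1])
E
```

```text
collar box 243 264 179 196
tab ((252.81512451171875, 193.0839080810547), (40.13665771484375, 11.43191909790039), 88.21009063720703) [ 19   7  13  41 450]
[0.60047791 0.12259142]
[[0.5813777  0.13269411]
 [0.58819496 0.14057473]
 [0.61719041 0.11544835]
 [0.61012852 0.10726612]] [np.float64(49.13798615802361), np.float64(-40.910988169394756)]
[[ 0.6034  0.1232]
 [ 0.626   0.0151]
 [ 0.5234 -0.045 ]
 [ 0.4363  0.0336]
 [ 0.4916  0.1376]]
[0.5361364  0.05289596] 82.94998761484563 0.004518757598660342
```

View pics/c2.png

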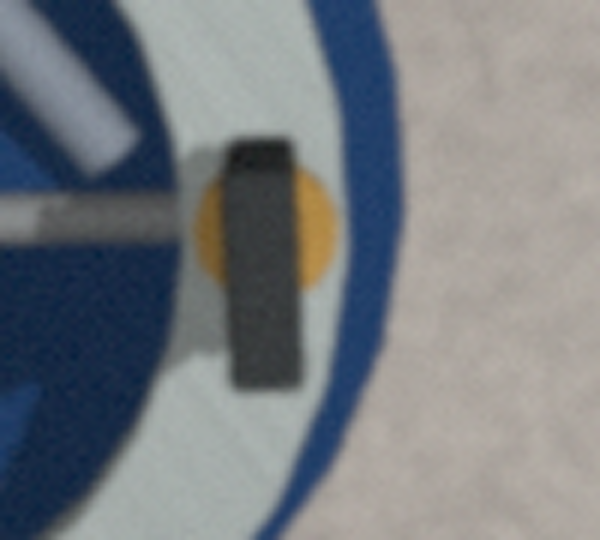

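```bash
python3 - <<'E'
from h import *
s=dict(np.load('pics/w1.npz'))
a=ray(s,254.2,196.8,.089)[:2];b=ray(s,254.3,188.5,.053)[:2];print(a,b)
p=(a+b)/2
r.reach([*p,.30],[180,0,138]); r.servo_line([*p,.243],speed=.08)
f=r.sense();print(f['clock'],f['contact_force'],f['tcp_pos'])
r.grab(12); f=r.sense();print(f['clock'],f['contact_force'],f['torque'],f['tcp_pos'],f['opening'])
snap('wrist','w2');snap('side','s2')
E
```

```text
[0.60244305 0.12274748] [0.60244419 0.12223506]
3.6333 [ 0.21737705 -0.70394351 -0.3303522 ] [0.60259362 0.1224927  0.24348932]
4.7833 [-0.64095396  0.15565308 -0.16541562] [-0.03672559 -0.03276641  0.05512883] [0.60246834 0.12252193 0.24298371] 0.01175197964923169
```

Gripped at 11.8 mm with almost no side force. Next is the quarter turn.

```bash
cat >> h.py <<'E'
def turn(p,z,y0,y1):
    for y in np.linspace(y0,y1,5)[1:]:
        r.reach([*p,z],[180,0,y]); f=r.sense()
        print(round(f['clock'],2),f['contact_force'].round(1),f['torque'].round(2),f['tcp_pos'].round(4),f['orientation'].round(1),round(f['opening'],4))
E
python3 - <<'E'
from h import *
p=[.6025,.1225]
turn(p,.243,138,47.1); r.wait(.3); print(r.sense()['orientation'],r.sense()['torque'])
r.let_go(); r.servo_line([*p,.36],speed=.15)
s=snap('wrist','w3');snap('side','s3'); f=r.sense();print(f['clock'],f['contact_force'])
print([np.round(proj(s,[*p,z])) for z in(.053,.089)])
E
```

```text
5.35 [ 1.1 -0.7  0.2] [ 0.   -0.13 -0.03] [0.6025 0.1226 0.243 ] [180.   -0.  115.5] 0.0122
5.82 [ 1.8 -0.3 -1.4] [ 0.12 -0.26 -0.07] [0.6026 0.1226 0.243 ] [180.   -0.   92.8] 0.0119
6.28 [ 2.2  1.7 -1.5] [ 0.13 -0.39 -0.04] [0.6026 0.1225 0.243 ] [180.   -0.   70.1] 0.0117
6.75 [ 3.5  0.  -2.1] [ 0.08 -0.55 -0.03] [0.6027 0.1225 0.243 ] [180.   -0.   47.4] 0.0122
[ 1.79976785e+02 -2.30847847e-02  4.71820525e+01] [ 0.09643807 -0.74150233  0.06172304]
9.3083 [-0.2956159  -0.05031447 -0.06177047]
[array([258., 189.]), array([258., 197.])]
```

View pics/w3.png

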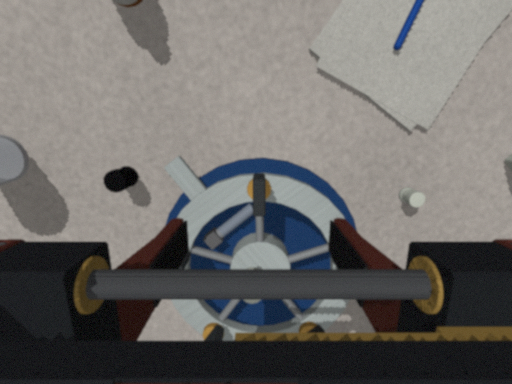

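The first tab, at (259,195), now lies along its spoke. The vial is still on the hub. Next I look at the second nipple from above.

```bash
python3 - <<'E'
from h import *
s=dict(np.load('pics/w3.npz')); local(s,259,195)
p=[.5224,-.05]
r.reach([*p,.36],[180,0,173.1]); s=snap('wrist','w4'); print(r.sense()['clock'])
u,v=proj(s,[*p,.07]); print(u,v); local(s,u,v)
print([np.round(proj(s,[*p,z]),1) for z in(.053,.089)],u-50,v-45)
u,v=int(u),int(v)
sx=cv2.resize(s['frame'][v-45:v+45,u-50:u+50],None,fx=6,fy=6,interpolation=cv2.INTER_CUBIC);cv2.imwrite('pics/c4.png',sx[:,:,::-1])
E
```

```text
collar box 248 269 181 197
tab ((265.0, 196.5), (47.0, 38.0), 90.0) [ 13   4  39  48 868]
11.5
258.5910633177324 193.78628072429817
collar box 246 268 183 199
tab ((256.1117248535156, 196.9529571533203), (40.41905975341797, 10.814207077026367), 85.60128784179688) [ 18  10  13  41 422]
[array([258.6, 189.9]), array([258.6, 198.7])] 208.5910633177324 148.78628072429817
```

View pics/c4.png

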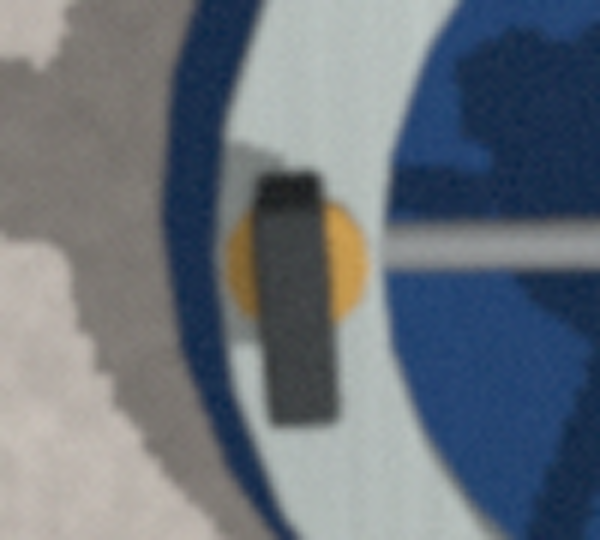

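```bash
python3 - <<'E'
from h import *
s=dict(np.load('pics/w4.npz'))
a=ray(s,257.4,200.8,.089)[:2];b=ray(s,257.7,191.7,.053)[:2];print(a,b)
p=(a+b)/2
r.reach([*p,.30],[180,0,177]); r.servo_line([*p,.243],speed=.08)
f=r.sense();print(f['clock'],f['contact_force'])
r.grab(12); f=r.sense();print(f['clock'],f['contact_force'].round(1),f['torque'].round(2),f['opening'])
if .010<f['opening']<.014:
    turn(p,.243,177,83.1); r.wait(.3); print(r.sense()['orientation'],r.sense()['torque'])
r.let_go(); r.servo_line([*p,.36],speed=.15)
s=snap('wrist','w5'); f=r.sense();print(f['clock'],f['contact_force'])
r.reach([.4,-.25,.42],[180,0,83.1]); snap('scene','e1'); snap('side','e2'); print(r.sense()['clock'])
a=s['frame'][120:330,150:380]; b=np.load('pics/e2.npz')['frame'][130:280,190:370]
a=cv2.resize(a,(430,393),interpolation=cv2.INTER_CUBIC);b=cv2.resize(b,(370,393),interpolation=cv2.INTER_CUBIC)
cv2.imwrite('pics/c5.png',np.hstack([a,b])[:,:,::-1])
E
```

```text
[ 0.52425676 -0.05136079] [ 0.52424267 -0.05115547]
12.7083 [ 0.13029567  0.0522899  -0.71347601]
13.8583 [-0.6 -1.1 -0.6] [-0.05 -0.07 -0.08] 0.012236617730238495
14.33 [0.8 1.  0.2] [ 0.26 -0.15 -0.05] [ 0.5243 -0.0511  0.243 ] [180.   -0.  153.7] 0.012
14.81 [ 2.8  4.5 -1.9] [ 0.69 -0.47 -0.1 ] [ 0.5244 -0.0509  0.243 ] [179.9  -0.  130.3] 0.012
15.28 [ 3.7  4.8 -2.2] [ 0.76 -0.71 -0.05] [ 0.5246 -0.0508  0.243 ] [179.9  -0.  106.8] 0.0121
15.76 [ 6.1  5.2 -3.4] [ 0.71 -0.96 -0.04] [ 0.5248 -0.0508  0.243 ] [ 1.799e+02 -1.000e-01  8.330e+01] 0.012
[ 1.79868009e+02 -8.58659620e-02  8.33310239e+01] [ 0.71319424 -0.93026231 -0.03923081]
18.2667 [-0.68122137  0.71986056 -0.55351604]
19.325
```

View pics/c5.png

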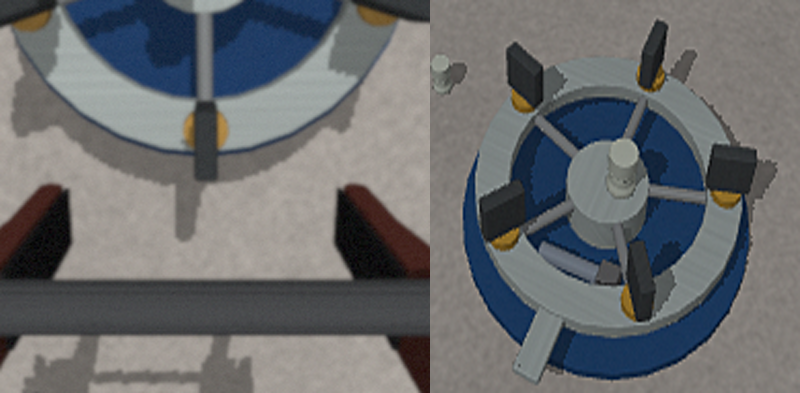

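Left: the second tab, at about (205,140), is in line with its spoke. Right: in the side view both turned tabs lie along their spokes, and the vial is upright on the hub. The arm is clear of everything, so I'll hand in.

```bash
python3 -c "
from h import *
print(r.sense()['clock'],r.sense()['contact_force']); r.hand_in()"
```

```text
19.325 [-0.11384921  0.51797706 -0.36374195]
the job is handed in; nothing more can be done
```

I turned both loose nipples a quarter turn clockwise, in the order asked: first the one 36° from the ear, then the one at 180°. I let go of each, moved the arm clear and handed the job in at 19.3 s.

- **Tabs:** after each turn the wrist picture showed the tab in line with its spoke, and the final side view agreed for both.
- **Vial:** it was still standing upright on the hub in the final side view.
- **Forces:** the side force while turning, read after each step, stayed under about 9 N.
- **Failed or disagreeing checks:**
  - My estimates of the wheel's direction differed by up to about 0.8°, so each tab could be about 1° off its spoke.
  - I also tried to measure the first tab's angle by colour mask after its turn. That failed because dark surroundings merged into the mask, so that tab's alignment was judged by eye. I judged the second by eye as well.

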